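# Hang the bench mallet back in its ring

## Robot

A 6-joint arm with a two-finger parallel gripper is mounted at the origin on the work surface; the furniture and walls round the work are solid. World frame = base frame: x ahead of the robot, y to its left, z up, the work surface at z = 0. Lengths are in m, angles in degrees, forces in N, time in s.
With the tool pointing down it reaches from about 0.35 to 0.875 m from the base axis. Payload 4.2 kg.
Tool frame: the origin (TCP) lies on the front face of the gripper's body, between the roots of the fingers; the fingertips stand 70 mm ahead of it and the grasp point (between the pads) lies 51 mm ahead of it; z points along the fingers, y is the line along which they close (so a half turn about z gives the same grasp; the last joint's range is limited). The gripper opens to 87 mm and grips with 3 to 60 N. Pads are 19 mm wide; open, the fingers measure 117 mm over their backs; the gripper's body (75 mm by 190 mm) begins 51 mm behind the grasp point.
Start: joints at [-56.115, 22.042, 0.453, 0, -68.411, -14.817], TCP at [0.204, -0.591, 0.292] pointing down, gripper open.
Joint ranges: [-179.83, 179.83], [-69.29, 118.12], [-61.27, 80.66], [-181.25, 117.63], [-171.15, -9.14], [-177.46, 177.46]. Speed limits (degrees/s): [159.86, 159.86, 180, 180, 180, 180].

## Interface

Orientations are given as a 3x3 rotation matrix whose columns are the frame's x, y, z axes.
In Python, from station import r gives the robot as it stands.
- The arm moves only by the shell command python3 -m pendant 'ROWS' [OPENING]. ROWS is JSON, a list of rows, each a list of 2 entries, a list of its own where there are three numbers: the shift along the tool's x, y, z in mm, then the turn, a rotation vector about the tool's x, y, z in rad. A call has 1 to 10 rows; each row is the pose to reach, as a shift and turn from the pose commanded when the call began, along the tool's axes at that moment; what a row does not reach only later rows make up. A row lasts 1/10 s, in which the tool goes at most 50 mm and 8.59 degrees, less where a joint would pass 70% of its speed; a pose out of reach is approached as far as the arm can. A call with a gripper value outside its range is refused whole. OPENING is the opening, from 0 (shut) to 1 (fully open), set as the call begins (- or left out, the last holds). The fingers move at their own pace and stop on an object; the grip force is fixed at half the most. Time passes only in rows, so rows that repeat a pose let the fingers close. It gives the time, the measured TCP pose, the force, the opening and the grip force at its end, in the units of the state.
- r.sense(): the state, without advancing time (a new reading comes with each control period).
- r.capture(name): name is "side" or "top"; returns a dict with "frame" (420x560x3 uint8, red, green, blue), "vertical_fov" (degrees; the focal length in pixels is half the picture's height over the tangent of half this angle, whatever the lens; pixels are square), "cx", "cy" (the principal point, pixels), "rvec" (rotation vector, rad) and "tvec" (3), from world to camera coordinates, as OpenCV has them. Camera axes: x right, y down, z forward; pixel columns grow to the right and rows downward; lengths in m; the calibration is good to about 2 mm. A picture is of the moment at which its call begins. There is no depth.
- r.finish_job(): hands the job in; it is judged then, once.
The state is a dict: "time_s": time; "joints": joint angles; "joint_velocities": joint speeds; "effort": joint torques, N m; "tcp_pos": TCP position; "ee_rot": TCP orientation; "wrist_force": force on the tool from outside, world axes, zero at the start; "moment": the same for the moment, N m; "gripper_width": opening from 0.0 (shut) to 1.0 (fully open); "gripper_force": force on a finger pad.
Only numpy, scipy, OpenCV 4.12 (cv2) and the standard library are available. Lean on these libraries where they do the work, as an engineer would, in place of code of your own. Each camera call takes 0.05 s, during which the arm holds its last target. There are 200 camera calls.

## Task

Lift the little mallet out of the grey parking block and hang it back in the steel ring on the stand, handle first: feel for the hole gently, as the ring is set by hand and is not quite where the stand says, then press the mallet down past the sprung balls until its head sits flat on the ring, and let go. Do not push hard on the ring and leave the other things on the bench where they are.

Things in the scene. Friction and masses are not known exactly. Their poses are not given: they have to be found in the camera images.
- mallet_head (a point): Centre of the head of a small mallet (about 150 g) standing handle down in the block, leaning up to 3 degrees. Head: aluminium block 30 mm wide (y), 36 mm high (z) with round red faces at its ends, 76 mm long in all (x). z runs from handle to head; the underside is 18 mm below this point. Grip across the 30 mm width, finger ends above the underside, which must come down on the ring's rim.
- mallet_end (a point): Centre of the flat lower end of the mallet's wooden handle: a straight round bar 20 mm in diameter, 95 mm from this end to the head's underside, its end edge rounded by 3 mm. Axes as mallet_head.
- block_mouth (a point): Centre of the hole in the top face (58 mm above the bench) of the grey parking block, 70 mm square, on an 80 mm square foot, fixed. The hole is 21.6 mm wide and 45 mm deep; z up.
- ring_nominal (a point): Marked point 110 mm above the bench, level with the top face of the steel ring: where the ring's centre would be if its arm were set exactly. x points level to the stand's rod, z up. The height is exact, but the arm was set by hand: the true centre lies up to 7 mm off along x and along y, either way, and stays there. Pressed lightly off the hole, the handle's end just stands on the ring.
- stand: Fixed stand, origin on the bench below ring_nominal, same axes. Rod (top 142 mm up) 100 mm along x on a 95 x 100 mm foot; the ring's level bar leaves a blue clamp on it. Rigid ring: 38 mm outside, 14 mm high, bore 22.6 mm. Three sprung brass balls half-way down the bore stand 1.5 mm into the handle's path and drag with 3 to 7 N, so it must be pushed. The ring bears 30 N, no more.
- tape_roll: Roll of masking tape lying flat, 95 mm across, 19 mm high; origin at the centre of its underside. Bystander, leave alone.
- bench_timer: White bench timer, 37 x 68 x 59 mm; origin at the centre of its underside. Bystander, leave alone.
- pin_tin: Round white tin, 52 mm across, 23 mm high; origin at the centre of its underside. Bystander, leave alone.
- stapler: Blue and black stapler, 135 x 36 x 50 mm; origin at the centre of its underside. Bystander, leave alone.
Not all that is in view belongs to the job. What is shaped like the part that bears mallet_head but turquoise is not meant.

How it is judged:
By the outcome, as a careful person would: the job done as asked, in the order asked, and still so for the second after the job is handed in, with the robot touching nothing.
It also fails if it takes over 70 s, if anything falls off the work surface, if the arm or the gripper's body presses on something with over 40 N, if the wrist force passes 120 N, or if a joint passes its speed limit or range.

## Working session

There is one attempt and no reset: what is moved stays moved. The work goes in short steps, Python scripts to look and compute and a shell command to move; the robot and the scene stay as the last step left them, time stands still between calls to the robot, and variables do not carry over. Pictures are saved under pics/ and viewed, at most 10 in all, crops included, and the job is handed in when it is done.

```bash
mkdir -p pics; ls
cat > h.py <<'E'
import numpy as np, cv2
from station import r
def cam(n):
    c=r.capture(n); f=c["frame"].shape[0]/2/np.tan(np.radians(c["vertical_fov"]/2))
    K=np.array([[f,0,c["cx"]],[0,f,c["cy"]],[0,0,1]]); R=cv2.Rodrigues(np.array(c["rvec"],float))[0]
    return c["frame"],K,R,np.array(c["tvec"],float).ravel()
def proj(C,X): return cv2.projectPoints(np.atleast_2d(np.array(X,float)),C[2],C[3],C[1],None)[0][:,0]
def ray(C,p,z):
    d=C[2].T@np.linalg.inv(C[1])@np.array([p[0],p[1],1.]); o=-C[2].T@C[3]
    return o+d*(z-o[2])/d[2]
def tri(Cs,ps):
    A=[];b=[]
    for C,p in zip(Cs,ps):
        d=C[2].T@np.linalg.inv(C[1])@np.array([p[0],p[1],1.]); d/=np.linalg.norm(d); o=-C[2].T@C[3]
        P=np.eye(3)-np.outer(d,d); A.append(P); b.append(P@o)
    return np.linalg.lstsq(np.vstack(A),np.hstack(b),rcond=None)[0]
def save(C,n): cv2.imwrite("pics/"+n,cv2.cvtColor(C[0],cv2.COLOR_RGB2BGR))
E
python3 - <<'E'
from h import *
for n in("side","top"):
    C=cam(n); save(C,n+"0.png"); print(n,-C[2].T@C[3],C[2][2],C[1][0,0])
s=r.sense(); print({k:np.round(s[k],3).tolist() for k in s})
E
```

```text
pics
side [-0.62209295  0.10304767  0.95756244] [ 0.76115299 -0.05196323 -0.6464874 ] 481.6465595903105
top [0.24550936 0.02051241 1.26569172] [ 0.13766031  0.01702356 -0.99033319] 454.2061091591678
{'time_s': 0.1, 'joints': [-56.116, 22.086, 0.389, -0.026, -68.41, -14.819], 'joint_velocities': [0.006, -0.044, 0.164, 0.091, -0.113, -0.013], 'effort': [-0.0, -39.169, 18.793, 4.232, 0.013, -0.0], 'tcp_pos': [0.204, -0.59, 0.291], 'ee_rot': [[-0.945, -0.326, -0.001], [-0.326, 0.945, 0.002], [0.0, 0.002, -1.0]], 'wrist_force': [-0.146, 0.175, -0.672], 'moment': [-0.006, 0.013, 0.009], 'gripper_force': 0.0, 'gripper_width': 0.999}
```

View pics/side0.png

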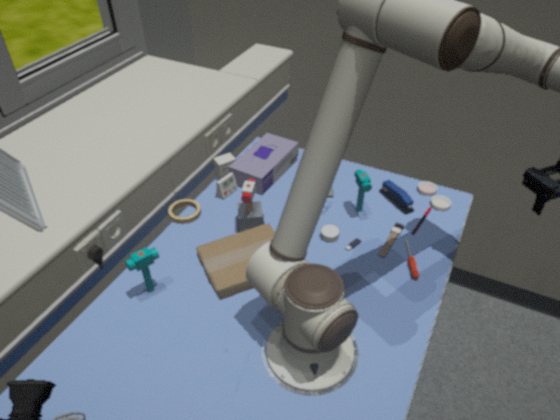

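View pics/top0.png

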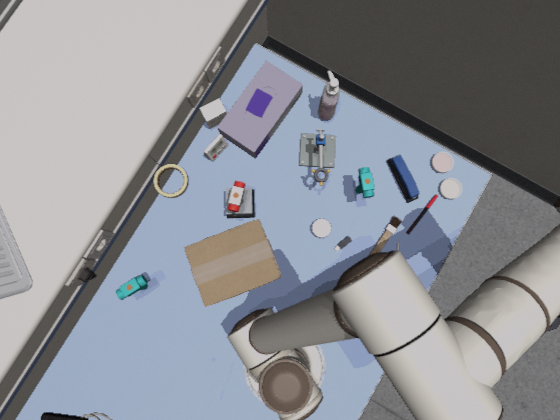

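The real mallet, with red ends, stands in the grey block at top (236,197) and side (248,195). The stand's foot is at top (318,150), with the ring near (320,176). I'll enlarge both regions.

Run:
```python
import cv2,numpy as np
t=cv2.imread("pics/top0.png"); s=cv2.imread("pics/side0.png")
a=cv2.resize(t[120:225,215:350],None,fx=5.9,fy=5.6,interpolation=cv2.INTER_CUBIC)
a=cv2.resize(t[120:220,215:348],None,fx=6,fy=6,interpolation=cv2.INTER_CUBIC); cv2.imwrite("pics/tz.png",a)
b=cv2.resize(s[140:240,210:340],None,fx=6,fy=6,interpolation=cv2.INTER_CUBIC); cv2.imwrite("pics/sz.png",b)
```

```text
(no output)
```

View pics/tz.png

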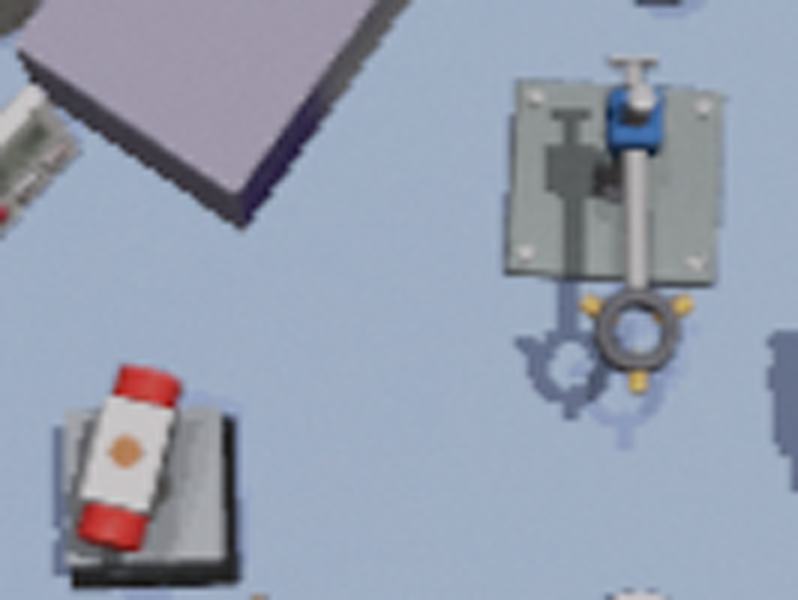

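View pics/sz.png

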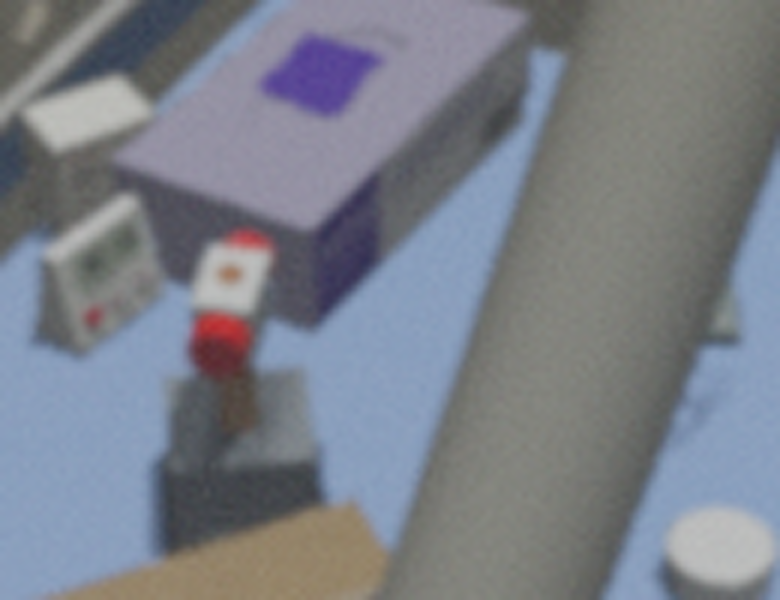

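```bash
cat >> h.py <<'E'
def tz(p): return np.array([(p[0]+.5)/6-.5+215,(p[1]+.5)/6-.5+120])
def sz(p): return np.array([(p[0]+.5)/6-.5+210,(p[1]+.5)/6-.5+140])
E
python3 - <<'E'
from h import *
np.set_printoptions(precision=4,suppress=True)
T=cam("top");S=cam("side")
dot=tri([T,S],[tz((126,452)),sz((230,273))]); print("dot",dot, ray(T,tz((126,452)),.144),ray(S,sz((230,273)),.144))
print("reproj",proj(T,dot)-tz((126,452)))
a=ray(T,tz((149,400)),.144);b=ray(T,tz((112,510)),.144);print("axis",a-b,np.degrees(np.arctan2(*(a-b)[1::-1])))
# block top corners
print("block",[ray(T,tz(p),.058) for p in((68,408),(222,408),(228,555),(72,562))])
print("blockS",[ray(S,sz(p),.058) for p in((170,372),(303,372),(318,458),(165,465))])
print("ring",ray(T,tz((637,331)),.110),"L,R,t,b",[ray(T,tz(p),.110) for p in((594,331),(681,331),(637,287),(637,375))])
print("rod foot corners",[ray(T,tz(p),.006) for p in((517,80),(722,92),(717,284),(506,272))])
print("bar",ray(T,tz((637,280)),.103),ray(T,tz((635,160)),.103), "rodtop",ray(T,tz((641,98)),.142))
print("timer/box", ray(T,tz((242,228)),.0),ray(T,tz((236,190)),.08))
# edges red
hsv=cv2.cvtColor(T[0],cv2.COLOR_RGB2HSV);m=((hsv[...,0]<8)|(hsv[...,0]>172))&(hsv[...,1]>150)
m[:,:215]=0;m[:,255:]=0;m[:170]=0;m[225:]=0
n,l,st,c=cv2.connectedComponentsWithStats(m.astype(np.uint8));print(st[1:,4],c[1:])
E
```

```text
dot [0.4377 0.1264 0.1438] [0.4377 0.127  0.144 ] [0.4373 0.1257 0.144 ]
reproj [[0.249  0.0217]]
axis [ 0.0468 -0.0143  0.    ] -17.05080888652866
block [array([0.4723, 0.1618, 0.058 ]), array([0.473 , 0.0923, 0.058 ]), array([0.4062, 0.0883, 0.058 ]), array([0.4022, 0.1581, 0.058 ])]
blockS [array([0.4721, 0.1585, 0.058 ]), array([0.4677, 0.0937, 0.058 ]), array([0.4035, 0.0887, 0.058 ]), array([0.4035, 0.1607, 0.058 ])]
ring [ 0.4991 -0.0896  0.11  ] L,R,t,b [array([ 0.4989, -0.071 ,  0.11  ]), array([ 0.4993, -0.1086,  0.11  ]), array([ 0.5185, -0.0896,  0.11  ]), array([ 0.4797, -0.0896,  0.11  ])]
rod foot corners [array([ 0.6436, -0.0424,  0.006 ]), array([ 0.6386, -0.1401,  0.006 ]), array([ 0.5449, -0.1372,  0.006 ]), array([ 0.5497, -0.0377,  0.006 ])]
bar [ 0.5233 -0.0903  0.103 ] [ 0.5771 -0.0895  0.103 ] rodtop [ 0.5932 -0.0884  0.142 ]
timer/box [0.5713 0.0879 0.    ] [0.5681 0.0867 0.08  ]
[43 64] [[239.2558 184.2326]
 [233.125  207.5938]]
```

```bash
cat >> h.py <<'E'
def Rdown(yaw,tx=0,ty=0):
    y=np.radians(yaw); x=np.array([np.cos(y),np.sin(y),0]); z=np.array([0,0,-1.])
    return np.column_stack([x,np.cross(z,x),z])
def go(pos,R):
    s=r.sense(); E=np.array(s["ee_rot"]); print("shift",np.round(E.T@(np.array(pos)-s["tcp_pos"])*1000,1),"turn",np.round(cv2.Rodrigues(E.T@R)[0].ravel(),3),"n rows rot",np.linalg.norm(cv2.Rodrigues(E.T@R)[0])/.15)
E
python3 -c "
from h import *
go([.4377,.1264,.29],Rdown(163.5))"
```

```text
shift [-454.9  601.3    2.3] turn [ 0.001 -0.001  0.621] n rows rot 4.137805378445252
```

```bash
python3 -m pendant '[[[-28,37,0],[0,0,0.03]],[[-57,75,0],[0,0,0.07]],[[-85,113,0],[0,0,0.11]],[[-114,150,0],[0,0,0.15]],[[-142,188,0],[0,0,0.19]],[[-170,225,0],[0,0,0.23]],[[-199,263,0],[0,0,0.27]],[[-227,300,0],[0,0,0.31]],[[-227,300,0],[0,0,0.31]],[[-227,300,0],[0,0,0.31]]]' 1
python3 -c "
from h import *
go([.4377,.1264,.29],Rdown(163.5))"
```

```text
time_s: 1.2
tcp_pos: [0.3211, -0.232, 0.2925]
ee_rot: [[-1.0, -0.027, 0.001], [-0.027, 1.0, -0.0], [-0.001, -0.0, -1.0]]
wrist_force: [0.6, -0.3, -0.4]
gripper_width: 1.005
gripper_force: 0.0
shift [-126.   355.2    2.5] turn [-0.     0.001  0.315] n rows rot 2.096715839725267
```

```bash
python3 -m pendant '[[[-15,44,0],[0,0,0.04]],[[-31,88,0],[0,0,0.08]],[[-47,133,0],[0,0,0.12]],[[-63,177,0],[0,0,0.16]],[[-79,222,0],[0,0,0.2]],[[-95,266,0],[0,0,0.24]],[[-110,311,0],[0,0,0.28]],[[-126,355,0],[0,0,0.315]],[[-126,355,0],[0,0,0.315]],[[-126,355,0],[0,0,0.315]]]' 1
python3 - <<'E'
from h import *
go([.4377,.1264,.184],Rdown(163.5))
C=cam("side"); p=proj(C,[.4377,.1264,.126])[0]; x,y=int(p[0])-65,int(p[1])-55
b=C[0][y:y+100,x:x+130]; cv2.imwrite("pics/s1.png",cv2.resize(b,None,fx=6,fy=6,interpolation=cv2.INTER_CUBIC)[...,::-1]); print(x,y)
E
```

```text
time_s: 2.2
tcp_pos: [0.4392, 0.1243, 0.2914]
ee_rot: [[-0.957, 0.289, -0.002], [0.289, 0.957, -0.001], [0.001, -0.002, -1.0]]
wrist_force: [0.1, -0.5, -0.8]
gripper_width: 1.001
gripper_force: 0.0
shift [  1.9   1.7 107.4] turn [-0.002 -0.001 -0.005] n rows rot 0.036189917547553074
182 135
```

View pics/s1.png

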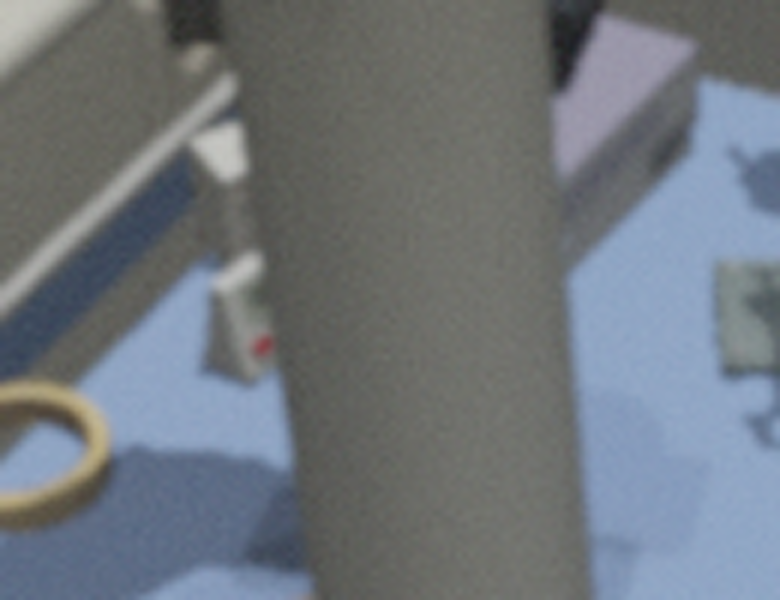

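The arm blocks the side view here, so I'll descend and grip using the first measurement.

```bash
python3 -m pendant '[[[2,2,25],[0,0,-0.005]],[[2,2,50],[0,0,-0.005]],[[2,2,75],[0,0,-0.005]],[[2,2,95],[0,0,-0.005]],[[2,2,107],[0,0,-0.005]],[[2,2,107],[0,0,-0.005]]]' 1 && python3 -m pendant '[[[0,0,0],[0,0,0]],[[0,0,0],[0,0,0]],[[0,0,0],[0,0,0]],[[0,0,0],[0,0,0]],[[0,0,0],[0,0,0]],[[0,0,0],[0,0,0]],[[0,0,0],[0,0,0]],[[0,0,0],[0,0,0]]]' 0.2; python3 -c "
from h import *
print(r.sense()['moment'],r.sense()['wrist_force'])"
```

```text
time_s: 2.85
tcp_pos: [0.4363, 0.1248, 0.1838]
ee_rot: [[-0.958, 0.286, -0.004], [0.286, 0.958, -0.002], [0.003, -0.003, -1.0]]
wrist_force: [-0.3, -0.1, 0.8]
gripper_width: 1.0
gripper_force: 0.0
time_s: 3.65
tcp_pos: [0.4373, 0.1274, 0.1853]
ee_rot: [[-0.959, 0.283, -0.0], [0.283, 0.959, -0.0], [-0.0, -0.0, -1.0]]
wrist_force: [-1.1, -1.1, 0.0]
gripper_width: 0.358
gripper_force: 3.0
[-0.48263278  0.24535217  0.01746491] [-1.10728575 -1.11993093  0.04867086]
```

```bash
python3 -m pendant '[[[0,0,0],[0,0,0]],[[0,0,0],[0,0,0]],[[0,0,0],[0,0,0]],[[0,0,0],[0,0,0]],[[0,0,0],[0,0,0]]]' 0; python3 -c "
from h import *
print(r.sense()['moment'],r.sense()['wrist_force'])"
```

```text
time_s: 4.15
tcp_pos: [0.4373, 0.1273, 0.1852]
ee_rot: [[-0.959, 0.283, 0.0], [0.283, 0.959, 0.0], [-0.0, 0.0, -1.0]]
wrist_force: [0.4, 0.5, -0.3]
gripper_width: 0.35
gripper_force: 29.1
[0.06880156 0.01025971 0.00289459] [ 0.3537931   0.45689149 -0.28433129]
```

```bash
python3 -m pendant '[[[0,0,-5],[0,0,0]],[[0,0,-12],[0,0,0]],[[0,0,-20],[0,0,0]],[[0,0,-30],[0,0,0]],[[0,0,-45],[0,0,0]],[[0,0,-60],[0,0,0]],[[0,0,-80],[0,0,0]],[[0,0,-105],[0,0,0]],[[0,0,-130],[0,0,0]],[[0,0,-130],[0,0,0]]]'
python3 -c "
from h import *
s=r.sense();print(s['moment'])
go([.4991,-.0896,.31],Rdown(163.5))"
```

```text
time_s: 5.15
tcp_pos: [0.4386, 0.1279, 0.3196]
ee_rot: [[-0.959, 0.283, 0.008], [0.283, 0.959, 0.004], [-0.006, 0.006, -1.0]]
wrist_force: [1.0, 0.7, -1.5]
gripper_width: 0.349
gripper_force: 29.1
[ 0.05468141 -0.08356997 -0.0138413 ]
shift [-119.4 -191.6    9.1] turn [0.006 0.006 0.001] n rows rot 0.05944296373081157
```

```bash
python3 -m pendant '[[[-20,-32,0],[0.001,0.001,0]],[[-40,-64,0],[0.002,0.002,0]],[[-60,-96,2],[0.003,0.003,0]],[[-80,-128,4],[0.004,0.004,0]],[[-100,-160,6],[0.005,0.005,0]],[[-112,-180,8],[0.006,0.006,0]],[[-119,-191,9],[0.006,0.006,0]],[[-119,-191,9],[0.006,0.006,0]],[[-119,-191,9],[0.006,0.006,0]]]'
python3 - <<'E'
from h import *
go([.4991,-.0886,.31],Rdown(163.5)); s=r.sense(); p0=s["tcp_pos"]
out=[]
for n in("side","top"):
    C=cam(n); p=proj(C,[.4991,-.0886,.12])[0]; x,y=int(p[0])-32,int(p[1])-40
    print(n,x,y,p); out.append(cv2.resize(C[0][y:y+75,x:x+66],None,fx=6,fy=6,interpolation=cv2.INTER_CUBIC))
cv2.imwrite("pics/hov.png",np.hstack(out)[:,:800,::-1])
E
```

```text
time_s: 6.05
tcp_pos: [0.497, -0.0893, 0.3059]
ee_rot: [[-0.959, 0.283, -0.008], [0.283, 0.959, -0.004], [0.007, -0.006, -1.0]]
wrist_force: [0.7, 0.5, -1.2]
gripper_width: 0.35
gripper_force: 29.1
shift [-1.8  1.2 -4.1] turn [-0.006 -0.007  0.001] n rows rot 0.0608491892499401
side 289 135 [321.57947815 175.60877636]
top 288 133 [320.73775484 173.89958618]
```

View pics/hov.png

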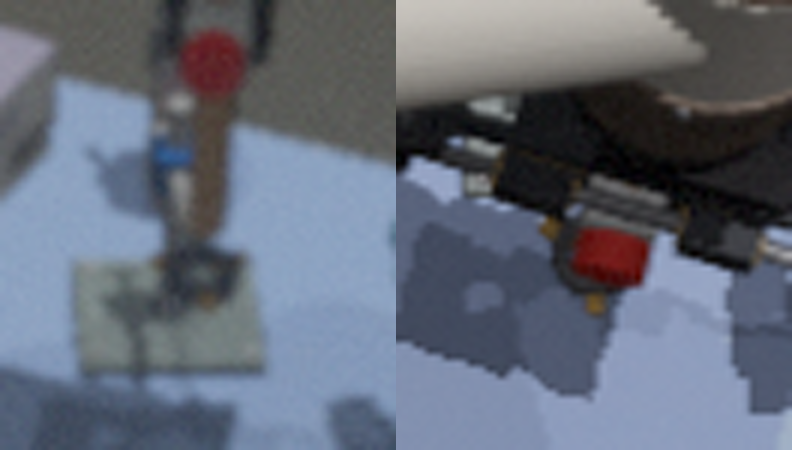

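Side crop: the handle runs from about (217,105) to its end near (206,230), with the ring below it at about (204,275). I'll compare this with the predicted projection.

Run:
```python
from h import *
C=cam("side"); s=r.sense(); t=np.array(s["tcp_pos"]); R=np.array(s["ee_rot"])
crop=lambda X:(proj(C,X)-[289,135]+.5)*6-.5
print(t);
for d in(58,78,100,150,172.3): print(d,crop(t+R[:,2]*d/1000))
print("ring",crop([[.4991,-.0896,.11],[.4991,-.0706,.11],[.4991,-.1086,.11],[.4801,-.0896,.11],[.5181,-.0896,.11]]))
save(C,"hov2.png")
b=C[0][165:200,308:342]; cv2.imwrite("pics/ringz.png",cv2.resize(b,None,fx=16,fy=16,interpolation=cv2.INTER_CUBIC)[...,::-1])
```

```text
[ 0.49710736 -0.0886789   0.30636222]
58 [[214.08155511  22.89239388]]
78 [[211.85400216  60.15308502]]
100 [[209.4526766  100.32050276]]
150 [[204.17779772 188.55437939]]
172.3 [[201.90346622 226.597544  ]]
ring [[198.93535699 262.56330608]
 [160.26076285 264.17087778]
 [237.55587973 260.95798195]
 [204.07738504 286.11178314]
 [193.89763949 239.49253055]]
```

View pics/ringz.png

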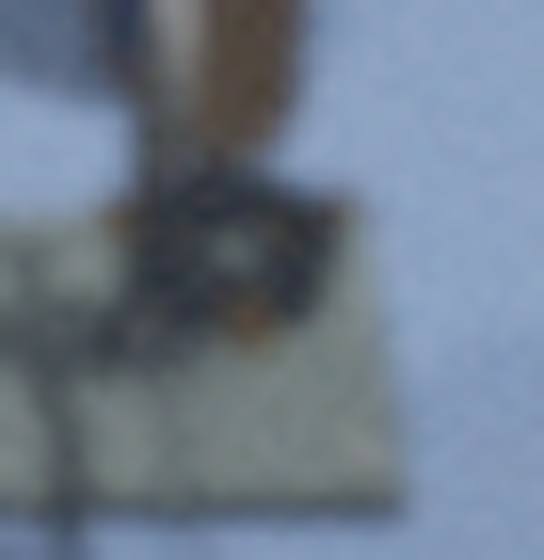

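```bash
python3 -c "
from h import *
go([.499,-.089,.288],Rdown(163.5))"
```

```text
shift [-2.   0.3 18.3] turn [-0.006 -0.006  0.002] n rows rot 0.05691463893065818
```

```bash
python3 -m pendant '[[[-2,0,6],[-0.006,-0.006,0]],[[-2,0,12],[-0.006,-0.006,0]],[[-2,0,17],[-0.006,-0.006,0]],[[-2,0,17],[-0.006,-0.006,0]],[[-2,0,17],[-0.006,-0.006,0]]]'
python3 -m pendant '[[[0,0,1],[0,0,0]],[[0,0,2],[0,0,0]],[[0,0,3],[0,0,0]],[[0,0,3],[0,0,0]]]'
```

```text
time_s: 6.7
tcp_pos: [0.4991, -0.0902, 0.289]
ee_rot: [[-0.959, 0.283, -0.0], [0.283, 0.959, -0.0], [0.0, -0.0, -1.0]]
wrist_force: [-0.9, 0.1, -0.7]
gripper_width: 0.345
gripper_force: 29.1
time_s: 7.1
tcp_pos: [0.499, -0.0903, 0.2861]
ee_rot: [[-0.959, 0.283, -0.0], [0.283, 0.959, 0.0], [0.0, -0.0, -1.0]]
wrist_force: [0.1, -0.3, -3.1]
gripper_width: 0.35
gripper_force: 29.1
```

```bash
for i in 1 2 3; do echo; done; python3 -m pendant '[[[0,1,1],[0,0,0]],[[0,1,1.5],[0,0,0]],[[0,1,2],[0,0,0]],[[0,1,2],[0,0,0]]]'; python3 -m pendant '[[[0,0,0.7],[0,0,0]],[[0,0,1.5],[0,0,0]],[[0,0,1.5],[0,0,0]]]';  python3 -m pendant '[[[0,0,0.7],[0,0,0]],[[0,0,1.5],[0,0,0]],[[0,0,1.5],[0,0,0]]]'
```

```text
time_s: 7.5
tcp_pos: [0.4993, -0.0893, 0.2841]
ee_rot: [[-0.959, 0.283, -0.0], [0.283, 0.959, -0.0], [0.0, -0.0, -1.0]]
wrist_force: [-2.0, 0.2, -1.9]
gripper_width: 0.348
gripper_force: 29.1
time_s: 7.8
tcp_pos: [0.4993, -0.0893, 0.2826]
ee_rot: [[-0.959, 0.283, -0.0], [0.283, 0.959, 0.0], [0.0, -0.0, -1.0]]
wrist_force: [-0.3, 0.7, -1.5]
gripper_width: 0.346
gripper_force: 29.1
time_s: 8.1
tcp_pos: [0.4993, -0.0893, 0.2811]
ee_rot: [[-0.959, 0.283, -0.0], [0.283, 0.959, 0.0], [0.0, -0.0, -1.0]]
wrist_force: [0.9, 0.0, -1.9]
gripper_width: 0.346
gripper_force: 29.1
```

```bash
python3 -m pendant '[[[0,0,0.5],[0,0,0]],[[0,0,1],[0,0,0]],[[0,0,1],[0,0,0]]]'; python3 -m pendant '[[[0,0,0.5],[0,0,0]],[[0,0,1],[0,0,0]],[[0,0,1],[0,0,0]]]'
```

```text
time_s: 8.4
tcp_pos: [0.4993, -0.0893, 0.2802]
ee_rot: [[-0.959, 0.283, -0.0], [0.283, 0.959, 0.0], [0.0, -0.0, -1.0]]
wrist_force: [-0.8, 0.1, -1.9]
gripper_width: 0.349
gripper_force: 29.1
time_s: 8.7
tcp_pos: [0.4993, -0.0893, 0.2791]
ee_rot: [[-0.959, 0.283, -0.0], [0.283, 0.959, 0.0], [0.0, -0.0, -1.0]]
wrist_force: [0.3, 0.4, -1.8]
gripper_width: 0.348
gripper_force: 29.1
```

```bash
python3 -m pendant '[[[0,0,0.7],[0,0,0]],[[0,0,1.5],[0,0,0]],[[0,0,1.5],[0,0,0]]]'; python3 -m pendant '[[[0,0,0.7],[0,0,0]],[[0,0,1.5],[0,0,0]],[[0,0,1.5],[0,0,0]]]';  python3 -m pendant '[[[0,0,0.7],[0,0,0]],[[0,0,1.5],[0,0,0]],[[0,0,1.5],[0,0,0]]]'; python3 -c "
from h import *
print(r.sense()['moment'])"
```

```text
time_s: 9.0
tcp_pos: [0.4993, -0.0893, 0.2776]
ee_rot: [[-0.959, 0.283, -0.0], [0.283, 0.959, 0.0], [0.0, -0.0, -1.0]]
wrist_force: [0.8, -0.5, -2.1]
gripper_width: 0.347
gripper_force: 29.1
time_s: 9.3
tcp_pos: [0.4995, -0.0893, 0.2762]
ee_rot: [[-0.959, 0.283, 0.0], [0.283, 0.959, 0.0], [-0.0, 0.0, -1.0]]
wrist_force: [1.1, -0.2, -2.2]
gripper_width: 0.346
gripper_force: 29.1
time_s: 9.6
tcp_pos: [0.4996, -0.0893, 0.275]
ee_rot: [[-0.959, 0.283, 0.001], [0.283, 0.959, -0.0], [-0.001, 0.0, -1.0]]
wrist_force: [0.5, -0.5, 0.6]
gripper_width: 0.349
gripper_force: 29.1
[-0.07914511 -0.14744276  0.00704942]
```

The handle is in the hole and has reached the balls. I'll keep pressing gently.

```bash
python3 -m pendant '[[[0,0,1],[0,0,0]],[[0,0,2],[0,0,0]],[[0,0,2],[0,0,0]]]'; python3 -m pendant '[[[0,0,1],[0,0,0]],[[0,0,2],[0,0,0]],[[0,0,2],[0,0,0]]]';  python3 -m pendant '[[[0,0,1],[0,0,0]],[[0,0,2],[0,0,0]],[[0,0,3],[0,0,0]],[[0,0,3],[0,0,0]]]'; python3 -c "
from h import *
print(r.sense()['moment'])"
```

```text
time_s: 9.9
tcp_pos: [0.4996, -0.0894, 0.2731]
ee_rot: [[-0.959, 0.283, 0.001], [0.283, 0.959, -0.0], [-0.001, 0.0, -1.0]]
wrist_force: [0.3, -1.1, 2.0]
gripper_width: 0.35
gripper_force: 29.1
time_s: 10.2
tcp_pos: [0.4993, -0.0892, 0.2703]
ee_rot: [[-0.959, 0.283, -0.0], [0.283, 0.959, 0.0], [0.0, 0.0, -1.0]]
wrist_force: [0.6, 0.6, 0.2]
gripper_width: 0.349
gripper_force: 29.1
time_s: 10.6
tcp_pos: [0.4993, -0.0892, 0.2674]
ee_rot: [[-0.959, 0.283, -0.0], [0.283, 0.959, 0.0], [0.0, 0.0, -1.0]]
wrist_force: [0.4, 0.1, -0.8]
gripper_width: 0.35
gripper_force: 29.1
[-0.20258012 -0.29285838 -0.04946461]
```

```bash
python3 -m pendant '[[[0,0,2],[0,0,0]],[[0,0,4],[0,0,0]],[[0,0,6],[0,0,0]],[[0,0,8],[0,0,0]],[[0,0,10],[0,0,0]],[[0,0,10],[0,0,0]]]'; python3 -c "
from h import *
print(r.sense()['moment'])
C=cam('side');b=C[0][125:200,285:351]
D=cam('top');b2=D[0][133:208,288:354]
cv2.imwrite('pics/in.png',cv2.resize(np.hstack([b,b2]),None,fx=6,fy=6,interpolation=cv2.INTER_CUBIC)[...,::-1])"
```

```text
time_s: 11.2
tcp_pos: [0.4992, -0.0892, 0.2571]
ee_rot: [[-0.959, 0.283, -0.001], [0.283, 0.959, 0.0], [0.001, 0.0, -1.0]]
wrist_force: [1.5, -0.8, -1.2]
gripper_width: 0.349
gripper_force: 29.1
[-0.23181269 -0.45230622 -0.02285514]
```

View pics/in.png

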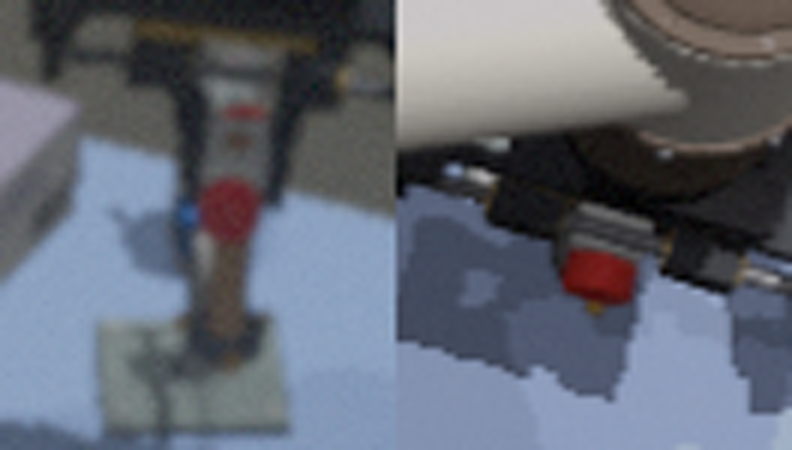

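Side crop: the handle is in the ring at about (225,330). A small side moment is building up, so I'll comply a little and press on.

```bash
M='from h import *
s=r.sense();print(s["moment"])'; python3 -m pendant '[[[-0.6,-0.2,3],[0,0,0]],[[-0.6,-0.2,6],[0,0,0]],[[-0.6,-0.2,9],[0,0,0]],[[-0.6,-0.2,12],[0,0,0]],[[-0.6,-0.2,15],[0,0,0]],[[-0.6,-0.2,15],[0,0,0]]]'; python3 -c "$M"; python3 -m pendant '[[[0,0,3],[0,0,0]],[[0,0,6],[0,0,0]],[[0,0,9],[0,0,0]],[[0,0,12],[0,0,0]],[[0,0,15],[0,0,0]],[[0,0,15],[0,0,0]]]'; python3 -c "$M"
```

```text
time_s: 11.9
tcp_pos: [0.4996, -0.0895, 0.2419]
ee_rot: [[-0.959, 0.284, -0.001], [0.284, 0.959, 0.0], [0.001, 0.0, -1.0]]
wrist_force: [0.5, -0.5, -3.0]
gripper_width: 0.348
gripper_force: 29.1
[-0.09578169 -0.39509754 -0.08349218]
time_s: 12.5
tcp_pos: [0.4997, -0.0896, 0.2269]
ee_rot: [[-0.959, 0.284, -0.001], [0.284, 0.959, 0.0], [0.001, 0.0, -1.0]]
wrist_force: [0.7, -0.8, -2.8]
gripper_width: 0.349
gripper_force: 29.1
[-0.13637608 -0.41751395 -0.09106699]
```

```bash
M='from h import *
s=r.sense();print(s["moment"])'; python3 -m pendant '[[[-0.5,0,3],[0,0,0]],[[-0.5,0,6],[0,0,0]],[[-0.5,0,9],[0,0,0]],[[-0.5,0,12],[0,0,0]],[[-0.5,0,15],[0,0,0]],[[-0.5,0,18],[0,0,0]],[[-0.5,0,18],[0,0,0]]]'; python3 -c "$M"; python3 -m pendant '[[[0,0,3],[0,0,0]],[[0,0,6],[0,0,0]],[[0,0,9],[0,0,0]],[[0,0,12],[0,0,0]],[[0,0,15],[0,0,0]],[[0,0,15],[0,0,0]]]'; python3 -c "$M"
```

```text
time_s: 13.2
tcp_pos: [0.5001, -0.0897, 0.2089]
ee_rot: [[-0.959, 0.284, -0.001], [0.284, 0.959, 0.0], [0.001, 0.0, -1.0]]
wrist_force: [1.4, -1.1, -3.0]
gripper_width: 0.348
gripper_force: 29.1
[-0.16374395 -0.37428524 -0.05000482]
time_s: 13.8
tcp_pos: [0.5001, -0.0897, 0.1939]
ee_rot: [[-0.959, 0.284, -0.001], [0.284, 0.959, 0.0], [0.001, -0.0, -1.0]]
wrist_force: [1.2, -0.8, -3.0]
gripper_width: 0.352
gripper_force: 29.1
[-0.22783007 -0.37126613  0.05615675]
```

```bash
python3 -m pendant '[[[-0.3,0,1],[0,0,0]],[[-0.3,0,2],[0,0,0]],[[-0.3,0,3],[0,0,0]],[[-0.3,0,3],[0,0,0]]]';python3 -m pendant '[[[0,0,0.5],[0,0,0]],[[0,0,1],[0,0,0]],[[0,0,1],[0,0,0]]]';python3 -m pendant '[[[0,0,0.5],[0,0,0]],[[0,0,1],[0,0,0]],[[0,0,1],[0,0,0]]]'
```

```text
time_s: 14.2
tcp_pos: [0.5006, -0.0899, 0.1916]
ee_rot: [[-0.959, 0.283, -0.0], [0.283, 0.959, 0.0], [0.0, 0.0, -1.0]]
wrist_force: [-0.3, 0.4, -0.4]
gripper_width: 0.347
gripper_force: 29.1
time_s: 14.5
tcp_pos: [0.5006, -0.0898, 0.1907]
ee_rot: [[-0.959, 0.283, 0.0], [0.283, 0.959, 0.0], [-0.0, 0.0, -1.0]]
wrist_force: [-0.7, 0.9, 0.2]
gripper_width: 0.351
gripper_force: 29.1
time_s: 14.8
tcp_pos: [0.5007, -0.0899, 0.1897]
ee_rot: [[-0.959, 0.283, 0.0], [0.283, 0.959, 0.0], [-0.0, 0.0, -1.0]]
wrist_force: [-0.1, 0.2, -0.3]
gripper_width: 0.347
gripper_force: 29.1
```

```bash
python3 -m pendant '[[[0,0,0.5],[0,0,0]],[[0,0,1],[0,0,0]],[[0,0,1],[0,0,0]]]';python3 -m pendant '[[[0,0,0.5],[0,0,0]],[[0,0,1],[0,0,0]],[[0,0,1],[0,0,0]]]'; python3 -c "
from h import *
s=r.sense();print(s['moment'],s['wrist_force'])"
```

```text
time_s: 15.1
tcp_pos: [0.5007, -0.0899, 0.1886]
ee_rot: [[-0.959, 0.283, 0.0], [0.283, 0.959, 0.0], [0.0, 0.0, -1.0]]
wrist_force: [0.4, -0.2, -0.8]
gripper_width: 0.35
gripper_force: 29.1
time_s: 15.4
tcp_pos: [0.5006, -0.0899, 0.1876]
ee_rot: [[-0.959, 0.283, -0.0], [0.283, 0.959, 0.0], [0.0, 0.0, -1.0]]
wrist_force: [-0.3, 0.2, 0.5]
gripper_width: 0.347
gripper_force: 29.1
[-0.03913182 -0.0073041   0.02329657] [-0.30922699  0.15157251  0.51103752]
```

```bash
python3 -m pendant '[[[0,0,0.3],[0,0,0]],[[0,0,0.6],[0,0,0]],[[0,0,0.6],[0,0,0]]]';python3 -m pendant '[[[0,0,0.3],[0,0,0]],[[0,0,0.6],[0,0,0]],[[0,0,0.6],[0,0,0]]]'; python3 -c "
from h import *
s=r.sense();print(s['moment'],s['wrist_force'])"
```

```text
time_s: 15.7
tcp_pos: [0.5006, -0.0899, 0.1871]
ee_rot: [[-0.959, 0.283, -0.0], [0.283, 0.959, 0.0], [0.0, -0.0, -1.0]]
wrist_force: [0.4, -0.1, 0.6]
gripper_width: 0.347
gripper_force: 29.1
time_s: 16.0
tcp_pos: [0.5007, -0.0899, 0.1867]
ee_rot: [[-0.959, 0.283, 0.0], [0.283, 0.959, -0.0], [-0.0, -0.0, -1.0]]
wrist_force: [-1.5, 1.6, 2.6]
gripper_width: 0.348
gripper_force: 29.1
[ 0.06841618  0.31759905 -0.03949673] [-1.49422985  1.61388211  2.64128805]
```

```bash
python3 -m pendant '[[[0,0,0.3],[0,0,0]],[[0,0,0.5],[0,0,0]],[[0,0,0.5],[0,0,0]]]'; python3 -c "
from h import *
s=r.sense();print(s['moment'],s['wrist_force'])"
```

```text
time_s: 16.3
tcp_pos: [0.5006, -0.0898, 0.1865]
ee_rot: [[-0.959, 0.283, 0.0], [0.283, 0.959, -0.0], [-0.0, -0.0, -1.0]]
wrist_force: [-2.3, 0.4, 4.3]
gripper_width: 0.35
gripper_force: 29.1
[ 0.23360103  0.60237012 -0.00808488] [-2.34655538  0.44087769  4.30028526]
```

```bash
M='from h import *
s=r.sense();print(s["moment"],s["wrist_force"])'; python3 -m pendant '[[[-0.3,0.1,0.1],[0,0.005,0]],[[-0.7,0.2,0.2],[0,0.01,0]],[[-0.7,0.2,0.2],[0,0.01,0]]]'; python3 -c "$M";  python3 -m pendant '[[[0,0,0.2],[0,0,0]],[[0,0,0.4],[0,0,0]],[[0,0,0.4],[0,0,0]]]'; python3 -c "$M"
```

```text
time_s: 16.6
tcp_pos: [0.5013, -0.09, 0.1865]
ee_rot: [[-0.959, 0.283, -0.01], [0.283, 0.959, 0.002], [0.01, -0.0, -1.0]]
wrist_force: [-4.0, 1.2, 6.7]
gripper_width: 0.349
gripper_force: 29.1
[0.15215517 0.75975354 0.00241671] [-3.98763936  1.19662827  6.67919935]
time_s: 16.9
tcp_pos: [0.5013, -0.09, 0.1863]
ee_rot: [[-0.959, 0.283, -0.01], [0.283, 0.959, 0.002], [0.01, -0.0, -1.0]]
wrist_force: [-3.5, 1.9, 7.2]
gripper_width: 0.348
gripper_force: 29.1
[0.17829867 0.91425077 0.01101335] [-3.49486289  1.94819485  7.2337326 ]
```

```bash
M='from h import *
s=r.sense();print(s["moment"],s["wrist_force"])'; python3 -m pendant '[[[0.6,0,0],[0,0,0]],[[1.2,0,0],[0,0,0]],[[1.2,0,0],[0,0,0]]]'; python3 -c "$M"; python3 -m pendant '[[[0,0,0.2],[0,0.005,0]],[[0,0,0.4],[0,0.01,0]],[[0,0,0.4],[0,0.01,0]]]'; python3 -c "$M"
```

```text
time_s: 17.2
tcp_pos: [0.501, -0.0899, 0.1865]
ee_rot: [[-0.959, 0.283, -0.007], [0.283, 0.959, 0.002], [0.007, -0.0, -1.0]]
wrist_force: [-1.3, -1.1, 6.0]
gripper_width: 0.348
gripper_force: 29.1
[-0.40407132  0.20525802 -0.02261712] [-1.30975121 -1.08778921  5.9520971 ]
time_s: 17.5
tcp_pos: [0.5016, -0.0901, 0.1864]
ee_rot: [[-0.959, 0.283, -0.016], [0.283, 0.959, 0.005], [0.016, -0.0, -1.0]]
wrist_force: [-0.6, -2.0, 7.0]
gripper_width: 0.349
gripper_force: 29.1
[-0.5762364   0.04622877 -0.0592971 ] [-0.59457828 -1.97963926  6.98156786]
```

```bash
M='from h import *
s=r.sense();print(s["moment"],s["wrist_force"])'; python3 -m pendant '[[[0,-0.5,0.3],[0,0,0]],[[0,-0.8,0.7],[0,0,0]],[[0,-0.8,0.7],[0,0,0]]]'; python3 -c "$M"
```

```text
time_s: 17.8
tcp_pos: [0.5016, -0.0902, 0.1862]
ee_rot: [[-0.959, 0.282, -0.014], [0.282, 0.959, 0.005], [0.015, 0.001, -1.0]]
wrist_force: [-2.2, 1.6, 9.4]
gripper_width: 0.35
gripper_force: 29.1
[0.37905478 0.34234652 0.0077388 ] [-2.2291464   1.60005104  9.41552946]
```

```bash
python3 -m pendant '[[[0,0,0],[0,0,0]],[[0,0,0],[0,0,0]],[[0,0,0],[0,0,0]],[[0,0,0],[0,0,0]],[[0,0,0],[0,0,0]]]' 0.7; python3 -m pendant '[[[0,0,-5],[0,0,0]],[[0,0,-15],[0,0,0]],[[0,0,-30],[0,0,0]],[[0,0,-50],[0,0,0]],[[0,0,-70],[0,0,0]],[[0,0,-90],[0,0,0]],[[0,0,-110],[0,0,0]],[[0,0,-110],[0,0,0]]]'; python3 -c "
from h import *
C=cam('side');b=C[0][125:200,285:351]
D=cam('top');b2=D[0][133:208,288:354]
cv2.imwrite('pics/out.png',cv2.resize(np.hstack([b,b2]),None,fx=6,fy=6,interpolation=cv2.INTER_CUBIC)[...,::-1])
f=lambda p:(p-[285,125]+.5)*6-.5
c=np.array([.4997,-.0897,0]);print('under,ctr,top',f(proj(C,[c+[0,0,z] for z in(.11,.128,.146)])))
a=np.array([-.959,.283,0])
print('near end ctr', f(proj(C,[c+[0,0,.128]+a*.038])))"
```

```text
time_s: 18.3
tcp_pos: [0.4999, -0.0903, 0.184]
ee_rot: [[-0.959, 0.283, -0.02], [0.283, 0.959, 0.006], [0.021, -0.0, -1.0]]
wrist_force: [-0.5, 0.5, -1.0]
gripper_width: 0.67
gripper_force: 0.0
time_s: 19.1
tcp_pos: [0.5035, -0.091, 0.2983]
ee_rot: [[-0.959, 0.283, -0.011], [0.283, 0.959, 0.006], [0.012, 0.002, -1.0]]
wrist_force: [-0.1, -0.7, 0.8]
gripper_width: 0.698
gripper_force: 0.0
under,ctr,top [[222.97803518 321.81907849]
 [224.93793906 292.02205272]
 [226.93069328 261.72559296]]
near end ctr [[212.5175688  338.31687793]]
```

View pics/out.png

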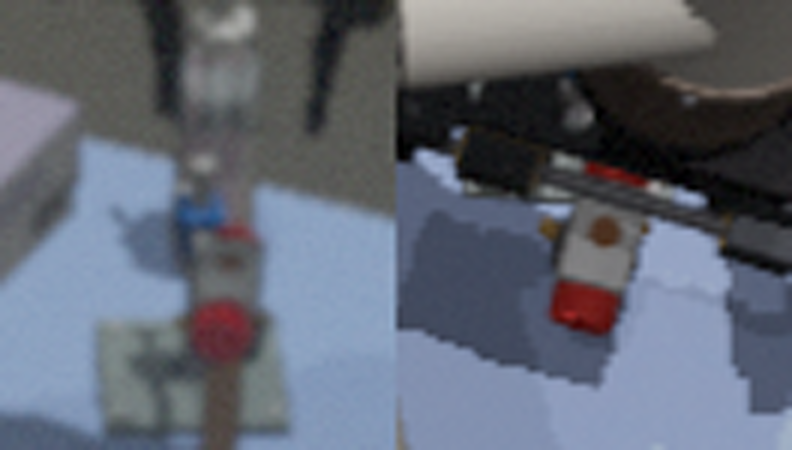

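The head is on the ring: the dot is at (229,262) in the side crop, against a predicted (227,262). I'll shut the fingers and press lightly on top of the head at its centre to confirm it is seated flat.

```bash
python3 -c "
from h import *
D=cam('top');C=cam('side')
g=lambda p,o:np.array([(p[0]+.5)/6-.5+o[0],(p[1]+.5)/6-.5+o[1]])
print(tri([D,C],[g((605-396,230),(288,133)),g((229,262),(285,125))]))
go([.4997,-.0897,.224],Rdown(163.5))"
```

```text
[ 0.50133957 -0.09073946  0.144606  ]
shift [ 0.6  0.6 69.7] turn [-0.    -0.021  0.001] n rows rot 0.1431967838510329
```

```bash
python3 -m pendant '[[[0,0,0],[0,-0.01,0]],[[0,0,0],[0,-0.02,0]],[[0,0,0],[0,-0.02,0]],[[0,0,5],[0,-0.02,0]],[[0,0,20],[0,-0.02,0]],[[0,0,40],[0,-0.02,0]],[[0,0,60],[0,-0.02,0]],[[0,0,70],[0,-0.02,0]],[[0,0,70],[0,-0.02,0]],[[0,0,70],[0,-0.02,0]]]' 0;  python3 -m pendant '[[[0,0,1],[0,0,0]],[[0,0,2],[0,0,0]],[[0,0,3],[0,0,0]],[[0,0,4],[0,0,0]],[[0,0,4],[0,0,0]]]'; python3 -m pendant '[[[0,0,1],[0,0,0]],[[0,0,1.5],[0,0,0]],[[0,0,2],[0,0,0]],[[0,0,2],[0,0,0]]]'
```

```text
time_s: 20.3
tcp_pos: [0.5012, -0.0906, 0.2248]
ee_rot: [[-0.959, 0.283, 0.001], [0.283, 0.959, -0.0], [-0.001, -0.0, -1.0]]
wrist_force: [0.1, 0.6, 0.9]
gripper_width: 0.008
gripper_force: 0.0
time_s: 20.8
tcp_pos: [0.5007, -0.0905, 0.2203]
ee_rot: [[-0.959, 0.283, -0.0], [0.283, 0.959, 0.0], [0.0, 0.0, -1.0]]
wrist_force: [0.2, -0.1, 0.2]
gripper_width: 0.007
gripper_force: 0.0
time_s: 21.2
tcp_pos: [0.5007, -0.0905, 0.2182]
ee_rot: [[-0.959, 0.283, -0.0], [0.283, 0.959, -0.0], [0.0, -0.0, -1.0]]
wrist_force: [-0.8, -0.2, 0.6]
gripper_width: 0.003
gripper_force: 0.0
```

```bash
python3 -m pendant '[[[0,0,0.5],[0,0,0]],[[0,0,1],[0,0,0]],[[0,0,1],[0,0,0]]]'; python3 -m pendant '[[[0,0,0.5],[0,0,0]],[[0,0,1],[0,0,0]],[[0,0,1],[0,0,0]]]'; python3 -m pendant '[[[0,0,0.5],[0,0,0]],[[0,0,1],[0,0,0]],[[0,0,1],[0,0,0]]]'
```

```text
time_s: 21.5
tcp_pos: [0.5007, -0.0905, 0.2173]
ee_rot: [[-0.959, 0.283, -0.0], [0.283, 0.959, -0.0], [0.0, -0.0, -1.0]]
wrist_force: [-0.1, 0.1, 0.3]
gripper_width: 0.006
gripper_force: 0.0
time_s: 21.8
tcp_pos: [0.5007, -0.0905, 0.2163]
ee_rot: [[-0.959, 0.283, -0.0], [0.283, 0.959, 0.0], [0.0, -0.0, -1.0]]
wrist_force: [0.2, -0.4, -0.0]
gripper_width: 0.007
gripper_force: 0.0
time_s: 22.1
tcp_pos: [0.501, -0.0906, 0.2157]
ee_rot: [[-0.959, 0.283, 0.001], [0.283, 0.959, -0.0], [-0.001, -0.0, -1.0]]
wrist_force: [-0.2, -0.9, 1.7]
gripper_width: 0.006
gripper_force: 0.8
```

```bash
python3 -m pendant '[[[0,0,0.5],[0,0,0]],[[0,0,1],[0,0,0]],[[0,0,1],[0,0,0]]]'; python3 -m pendant '[[[0,0,0.5],[0,0,0]],[[0,0,1],[0,0,0]],[[0,0,1],[0,0,0]]]'
```

```text
time_s: 22.4
tcp_pos: [0.5009, -0.0907, 0.2153]
ee_rot: [[-0.959, 0.283, 0.001], [0.283, 0.959, -0.0], [-0.001, -0.0, -1.0]]
wrist_force: [-1.1, -0.5, 6.3]
gripper_width: 0.003
gripper_force: 3.0
time_s: 22.7
tcp_pos: [0.5009, -0.0907, 0.2149]
ee_rot: [[-0.959, 0.283, 0.001], [0.283, 0.959, -0.001], [-0.001, -0.0, -1.0]]
wrist_force: [-4.0, 0.9, 9.9]
gripper_width: 0.004
gripper_force: 4.9
```

It is firmly seated: the head's top is at 0.146 m and doesn't give under about 10 N. Retreat and hand in.

```bash
python3 -m pendant '[[[0,0,-5],[0,0,0]],[[0,0,-20],[0,0,0]],[[0,0,-40],[0,0,0]],[[0,0,-60],[0,0,0]],[[0,0,-80],[0,0,0]],[[0,0,-80],[0,0,0]],[[0,0,-80],[0,0,0]]]'; python3 -c "
from h import *
C=cam('side');b=C[0][125:200,285:351]
D=cam('top');b2=D[0][133:208,288:354]
cv2.imwrite('pics/fin.png',cv2.resize(np.hstack([b,b2]),None,fx=6,fy=6,interpolation=cv2.INTER_CUBIC)[...,::-1])"
```

```text
time_s: 23.4
tcp_pos: [0.5004, -0.0903, 0.2929]
ee_rot: [[-0.959, 0.284, -0.0], [0.284, 0.959, 0.001], [0.0, 0.001, -1.0]]
wrist_force: [-0.3, 0.5, 0.3]
gripper_width: 0.007
gripper_force: 0.0
```

View pics/fin.png

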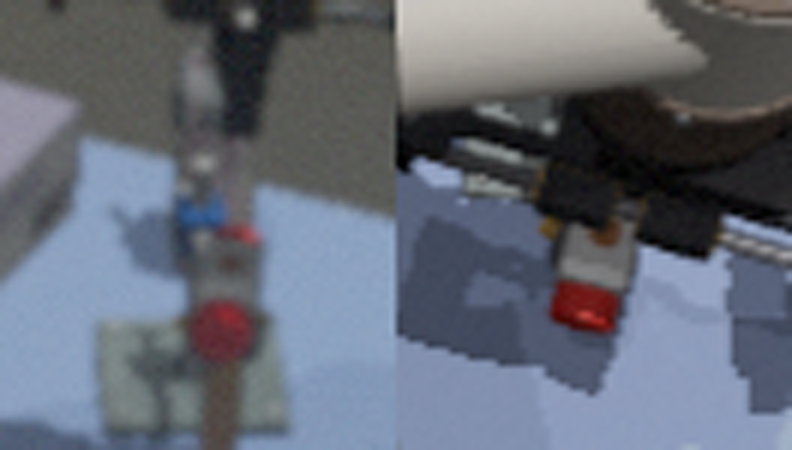

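The mallet hangs unchanged in the ring, with its head at side crop (225,290) and the gripper clear above it.

```bash
python3 -c "
from station import r
print(r.finish_job())"
```

```text
the job is handed in; nothing more can be done
None
```

The mallet now hangs in the steel ring with its head seated firmly on the rim and the gripper clear; wrist force stayed near 10 N at most, the other bench items were left alone, and the job was handed in at about 23 s.

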